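# Stack the slip clutch on its splined hub

### The job

Carry on the clutch stack in the orange jig, where one toothed disc already sits on the upright splined hub. First slide the smooth-rimmed separator plate onto the hub with its tab pointing exactly opposite to the tab below it, then the loose toothed disc (the one with a tab) with its tab pointing opposite again, back above the first disc's tab, each pushed flat and fully home on the one beneath. Leave the other things on the bench where they are.

Things in the scene. Friction and masses are not known exactly. Their poses are not given: they have to be found in the camera images.
- jig: Fixed jig on a 2 mm mat, turned up to 0.5 rad: white base plate 120 x 170 x 6 mm (x, y) under an orange block 100 x 150 mm, flat top 25 mm above the jig's origin, four bolt heads (10 mm wide, 3 mm high) near its corners. Origin: centre of the underside, on the axis of the upright hub; y along the long side, z up.
- hub_foot (a point): Foot of the hub, on its axis at the block's top. The dark steel hub has a round core of 18 mm diameter and four ribs 7 mm wide along the jig's x and y, 29 mm over opposite ribs, ending 32 mm above the block. Plates fit over it with 2.5 mm play all round and 10 degrees of turning play, in four orientations 90 degrees apart.
- hub_tip (a point): Tip of the hub, on its axis, 46 mm above the block's top: end of a lead-in cone, 14 mm high, that narrows from 18 to 7 mm diameter above the ribs.
- separator: Steel separator plate, 180 g, flat on the 2 mm mat at first: 10 mm thick ring, smooth round rim (63 mm), 60 mm across two flat flanks (at +y and -y, 25 mm long: grip here), one tab 16 mm wide along +x, end 60 mm from centre. 34 mm bore with four inner teeth on the diagonals, reaching in to 11.5 mm from centre. Origin: centre of underside, z up. Home: underside 10 mm above block, tab along jig +y.
- top_disc: Loose toothed steel disc with a tab, 180 g, flat on the 2 mm mat at first. Same bore, inner teeth, 10 mm thickness, flanks 60 mm apart and tab along +x as the separator, but with ten outer teeth 6 mm wide, to 37 mm from the centre, none on the flanks. Origin: centre of underside, z up. Home: underside 20 mm above block, tab along jig -y.
- first_disc: Toothed disc already on the hub, loose, lying on the orange block: the same as top_disc. Its tab (+x of the disc) points along the jig's -y, within the turning play. Origin: centre of the underside, z up. Leave it there.
- first_disc_tab (a point): End of the first disc's tab, at half thickness, 60 mm from its centre.
- separator_tab (a point): End of the separator's tab, at half thickness: 60 mm along the plate's x, 5 mm up.
- top_disc_tab (a point): End of the loose toothed disc's tab, at half thickness: 60 mm along the disc's x, 5 mm up.
- gear: Bystander: steel gear wheel without a tab, 58 mm diameter, 12 mm high, plain round bore, lying on the mat. Origin: centre of its underside.
- wheel: Bystander: black rubber drive wheel lying flat, 72 mm diameter, 26 mm high with an axle stub to 34 mm. Origin: centre of its underside.
- motor: Bystander: small steel motor can standing upright, 36 mm diameter, 52 mm high with its shaft. Origin: centre of its underside.
- grease: Bystander: white jar with black cap, 48 mm diameter, 55 mm high. Origin: centre of its underside.
- driver: Bystander: screwdriver, 180 mm long, lying on the mat, towards its left edge.
- screwbin: Bystander: fixed grey open bin, 150 x 100 x 35 mm, towards the right edge of the mat. Origin: centre of its underside.
Things that resemble listed ones, but are neither listed nor needed, are in the scene too. Leave any yellow look-alike of the first_disc alone.

How it is judged:
On the way:
1. the separator plate is home on the first disc, its tab opposite to that disc's tab (z of separator in the frame of jig between 0.0325 and 0.0375 m and horizontal distance between separator and hub_foot below 0.005 m and angle between separator's own z axis and vertical below 0.09 rad and y of separator_tab in the frame of jig above 0.05 m), for 0.2 s.
At the end, for the whole second after the job is handed in: On the hub: first disc, separator, loose disc, undersides 0, 10, 20 mm above the block (each within 2.5 mm), centres within 5 mm of the axis, tilt under 0.09 rad; tab ends over 50 mm along jig -y (both toothed discs) and +y (separator); at rest (all of step 1 and z of first_disc in the frame of jig between 0.0225 and 0.0275 m and horizontal distance between each of first_disc, top_disc and hub_foot below 0.005 m and angle between each of first_disc, top_disc's own z axis and vertical below 0.09 rad and y of each of first_disc_tab, top_disc_tab in the frame of jig below -0.05 m and z of top_disc in the frame of jig between 0.0425 and 0.0475 m and linear speed of each of separator, top_disc, first_disc below 0.02 m/s); the robot touches nothing.
It fails at once if the gear is displaced by more than 30 mm (distance of gear from where it was at the start of the episode above 0.03 m).
It fails at once if the wheel is displaced by more than 30 mm (distance of wheel from where it was at the start of the episode above 0.03 m).
It fails at once if the motor is displaced by more than 30 mm (distance of motor from where it was at the start of the episode above 0.03 m).
It fails at once if the grease is displaced by more than 30 mm (distance of grease from where it was at the start of the episode above 0.03 m).
It fails at once if the driver is displaced by more than 30 mm (distance of driver from where it was at the start of the episode above 0.03 m).
It also fails if it takes over 54 s, if anything falls off the work surface, if the arm or the gripper's body presses on something with over 40 N, if the wrist force passes 120 N, or if a joint passes its speed limit or range.

### The arm

A 6-joint arm with a two-finger parallel gripper is mounted at the origin on the work surface. World frame = base frame: x ahead of the robot, y to its left, z up, the work surface at z = 0. Lengths are in m, angles in rad, forces in N, time in s.
With the tool pointing down it reaches from about 0.375 to 0.9 m from the base axis. Payload 3.1 kg.
Tool frame: the origin (TCP) lies at the very end of the fingers, on their centre line; the grasp point (between the pads) lies 19 mm behind it (manip.hold_point_z is the distance from the TCP to the grasp point, in m); y points along the fingers, z is the direction in which the jaws open and shut, and the axes are right-handed (so a half turn about y gives the same grasp; the last joint's range is limited). The gripper opens to 85 mm and grips with 20 to 120 N. Pads are 22 mm wide; open, the fingers measure 114 mm over their backs; the gripper's body (76 mm by 85 mm) begins 54 mm behind the grasp point. The pads swing forward as they close: fully open they stand 13 mm farther back than shut.
Start: joints at [-1.359, 0.527, 1.433, -0, 1.181, -0.178], TCP at [0.238, -0.578, 0.231] pointing down, gripper open.
Joint ranges: [-3.08, 3.08], [-0.75, 2.2], [0.22, 2.44], [-1.43, 4.57], [0, 2.65], [-2.85, 2.85]. Speed limits (rad/s): [2.79, 2.79, 3.14, 3.14, 3.14, 3.14].

### API

Orientations are given as a unit quaternion [x, y, z, w].
In Python, from station import manip, eyes, workorder gives the robot as it stands. The module is installed in compiled form; this text tells all that it offers.
- The arm moves only by the shell command python3 -m jog 'ROWS' [OPENING] [FORCE]. ROWS is JSON, a list of rows, each a list of 2 entries, a list of its own where there are three numbers: the shift along the tool's x, y, z in cm, then the turn about the tool's y in rad. A call has 1 to 20 rows; each row is the pose to reach, as a shift and turn from the pose commanded when the call began, along the tool's axes at that moment; what a row does not reach only later rows make up. A row lasts 1/12 s, in which the tool goes at most 41.7 mm and 7.16 degrees, less where a joint would pass 70% of its speed; a pose out of reach is approached as far as the arm can. A call with a gripper value outside its range is refused whole. OPENING is the finger opening in cm, from 0 to 8.54, set as the call begins (- or left out, the last holds). The fingers move at their own pace and stop on an object; FORCE is the grip in N (left out, the last holds). Time passes only in rows, so rows that repeat a pose let the fingers close. It gives the time, the measured TCP pose, the force and the opening at its end, in the units of the state.
- manip.sense(): the state, without advancing time (a new reading comes with each control period).
- eyes.snapshot(name): name is "scene" or "side" or "wrist"; returns a dict with "frame" (420x560x3 uint8, red, green, blue), "vfov" (degrees; the focal length in pixels is half the picture's height over the tangent of half this angle, whatever the lens; pixels are square), "cx", "cy" (the principal point, pixels), "rvec" (rotation vector, rad) and "tvec" (3), from world to camera coordinates, as OpenCV has them. Camera axes: x right, y down, z forward; pixel columns grow to the right and rows downward; lengths in m; the calibration is good to about 2 mm. The wrist camera is an equidistant fisheye: a pixel r from the principal point sees the ray r / f radians off the axis. A picture is of the moment at which its call begins. There is no depth.
- workorder.sign_off(): hands the job in, once; it reports no verdict.
The state is a dict: "t": time; "q": joint angles; "qd": joint speeds; "tau": joint torques, N m; "tcp_pos": TCP position; "tool_rot": TCP orientation; "force": force on the tool from outside, world axes, zero at the start; "ft_torque": the same for the moment, N m; "finger_gap": opening from 0.0 (shut) to 1.0 (fully open).
Only numpy, scipy, OpenCV 4.12 (cv2) and the standard library are available. Lean on these libraries where they do the work, as an engineer would, in place of code of your own. Each camera call takes 0.05 s, during which the arm holds its last target. There are 200 camera calls.

## Working session

There is one attempt and no reset: what is moved stays moved. The work goes in short steps, Python scripts to look and compute and a shell command to move; the robot and the scene stay as the last step left them, time stands still between calls to the robot, and variables do not carry over. Pictures are saved under pics/ and viewed, about 8 in all and at most 12, crops included, and the job is handed in when it is done.

```bash
mkdir -p pics; cat > h.py <<'E'
import numpy as np,cv2,pickle
from station import manip,eyes,workorder
def snap(n,tag):
    s=eyes.snapshot(n); pickle.dump(s,open(f'pics/{tag}.pkl','wb')); return s
def load(tag): return pickle.load(open(f'pics/{tag}.pkl','rb'))
def ray(s,u,v,fish=False):
    f=s['frame'].shape[0]/2/np.tan(np.radians(s['vfov'])/2)
    x,y=(u-s['cx']),(v-s['cy'])
    if fish:
        r=np.hypot(x,y);t=r/f;d=np.array([np.sin(t)*x/max(r,1e-9),np.sin(t)*y/max(r,1e-9),np.cos(t)])
    else: d=np.array([x/f,y/f,1.])
    R=cv2.Rodrigues(np.array(s['rvec'],float))[0]
    return -R.T@np.array(s['tvec']).ravel(),R.T@d/np.linalg.norm(d)
def atz(s,u,v,z,fish=False):
    c,d=ray(s,u,v,fish); return c+d*(z-c[2])/d[2]
def tri(rs):
    A=np.zeros((3,3));b=np.zeros(3)
    for c,d in rs: P=np.eye(3)-np.outer(d,d);A+=P;b+=P@c
    X=np.linalg.solve(A,b); return X,[np.linalg.norm((np.eye(3)-np.outer(d,d))@(X-c)) for c,d in rs]
def proj(s,X,fish=False):
    f=s['frame'].shape[0]/2/np.tan(np.radians(s['vfov'])/2)
    p=cv2.Rodrigues(np.array(s['rvec'],float))[0]@np.asarray(X,float)+np.array(s['tvec']).ravel()
    if fish:
        h=np.hypot(p[0],p[1]);t=np.arctan2(h,p[2]);k=f*t/max(h,1e-9);return np.array([s['cx']+k*p[0],s['cy']+k*p[1]])
    return np.array([s['cx']+f*p[0]/p[2],s['cy']+f*p[1]/p[2]])
E
python3 - <<'E'
from h import *
ss=[snap(n,n+'0') for n in ('scene','side','wrist')]
for s in ss: print(s['vfov'],s['cx'],s['cy'],s['rvec'],s['tvec'],ray(s,280,210)[0])
for n,s in zip(('scene','side','wrist'),ss): cv2.imwrite(f'pics/{n}0.png',cv2.resize(s['frame'][:,:,::-1],(800,600),interpolation=cv2.INTER_CUBIC))
print(manip.sense(), manip.hold_point_z)
E
```

```text
55.259018468778706 279.5410868665381 214.34128191095408 [ 2.22781015  0.9261994  -0.34330346] [-0.38842651 -0.2394812   1.44505399] [ 1.08435972 -0.56766192  0.89349391]
51.82415477694906 284.49273041273807 212.40258106628332 [ 0.7042183  -2.44077152  1.34211447] [0.46122072 0.21013339 0.8362303 ] [0.07363148 0.74796595 0.62552942]
65.70646984690485 281.46946330846185 206.34821244792843 [-2.41557738  1.61492172  0.22592059] [-0.62314091 -0.03650766  0.37907989] [ 0.30093134 -0.55072722  0.37346863]
{'t': 0.15, 'q': array([-1.35848602e+00,  5.28261961e-01,  1.43359759e+00,  1.25747449e-05,
        1.18139899e+00, -1.78498527e-01]), 'qd': array([ 1.03760846e-04, -4.82285053e-03, -2.46417691e-03, -9.54238753e-05,
       -1.12323492e-03,  6.49595716e-04]), 'tau': array([ 3.02220078e-04, -4.42745483e+01, -1.78276742e+01, -2.76066166e-04,
        5.60412038e-03, -1.47734130e-05]), 'tcp_pos': array([ 0.23800072, -0.5773254 ,  0.23055599]), 'tool_rot': array([-0.13729831,  0.69423905, -0.69306111,  0.13728661]), 'force': array([-0.11257432,  0.2071957 , -0.01178947]), 'ft_torque': array([ 0.02042024, -0.03237407, -0.00086566]), 'finger_gap': 1.001189292990344} 0.0187
```

View pics/scene0.png

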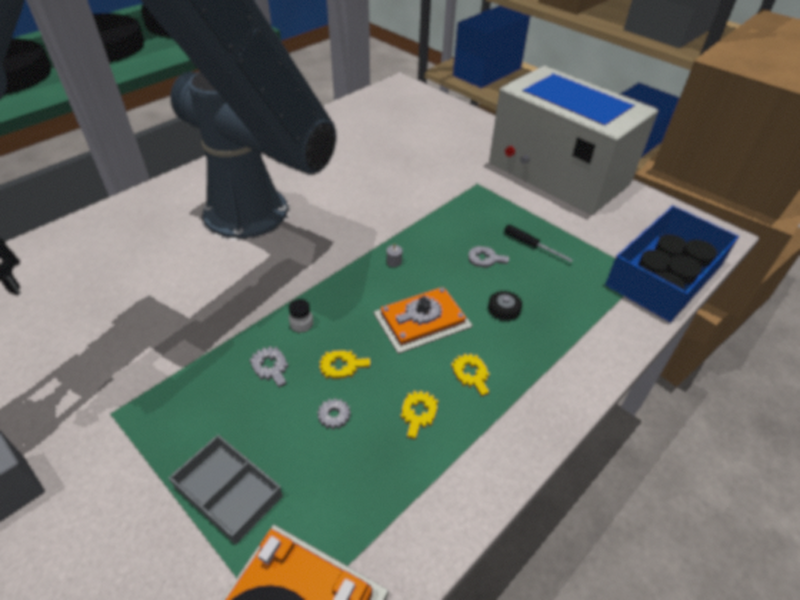

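View pics/side0.png

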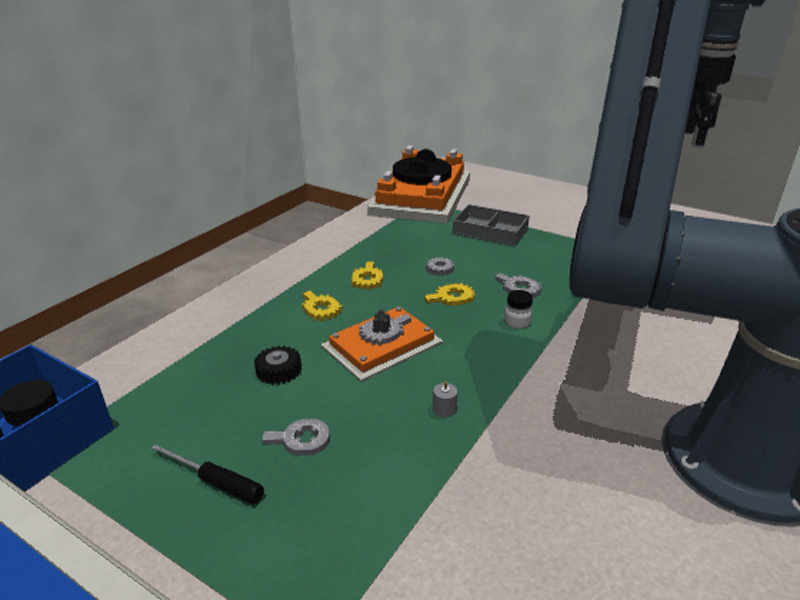

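Scene view: the separator is at (483,256) with its tab end at (507,260). The loose disc is at (268,363) with its tab at (281,383), and the jig hub is at (424,305). In the side view they are at (307,436)/(265,438), (522,286)/(498,276) and (381,320). I'll triangulate these roughly, then refine with the wrist camera.

```bash
python3 - <<'E'
from h import *
a,b=load('scene0'),load('side0')
P={'sep':((483,256),(307,436)),'septab':((507,260),(265,438)),'disc':((268,363),(522,286)),'disctab':((281,383),(498,276)),
'hubtip':((424,297),(381,312)),'fdtab':((399,319),(408,320)),'grease':((300,302),(519,296)),'gear':((334,413),(440,266)),'motor':((394,248),(446,385))}
for k,(p,q) in P.items():
    X,r=tri([ray(a,p[0]*.7,p[1]*.7),ray(b,q[0]*.7,q[1]*.7)]); print(k,X.round(3),np.round(r,4))
from scipy.spatial.transform import Rotation as R
print(R.from_quat(manip.sense()['tool_rot']).as_matrix().round(3))
E
```

```text
sep [0.529 0.291 0.007] [0.0025 0.0025]
septab [0.576 0.323 0.006] [0.0012 0.0012]
disc [ 0.436 -0.25   0.007] [0.0004 0.0004]
disctab [ 0.492 -0.261  0.008] [0. 0.]
hubtip [0.564 0.05  0.069] [0.0008 0.0008]
fdtab [ 0.545 -0.003  0.029] [0.0016 0.0016]
grease [ 0.395 -0.131  0.06 ] [0.0005 0.0005]
gear [ 0.611 -0.234  0.008] [0.0007 0.0007]
motor [0.396 0.132 0.046] [0.0015 0.0015]
[[-0.925 -0.     0.381]
 [-0.381  0.002 -0.925]
 [-0.    -1.    -0.002]]
```

View pics/wrist0.png

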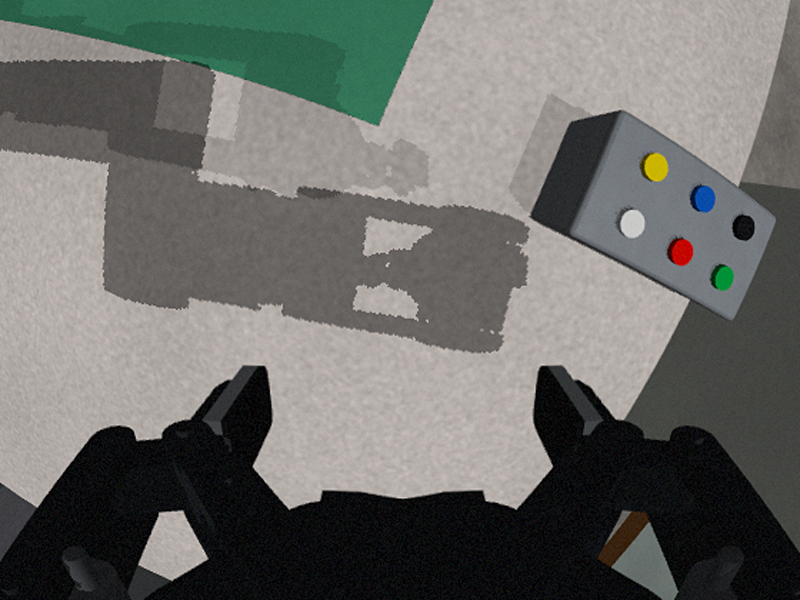

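```bash
cat >> h.py <<'E'
from scipy.spatial.transform import Rotation as Rot
def to(p=None,yaw=None,st=None):
    """row to reach TCP p with tool -x at world angle yaw"""
    st=st or manip.sense(); M=Rot.from_quat(st['tool_rot']).as_matrix()
    y0=np.arctan2(-M[1,0],-M[0,0]); d=M.T@(np.array(p)-st['tcp_pos'])*100
    t=0 if yaw is None else (y0-yaw+np.pi)%(2*np.pi)-np.pi
    print('pos',st['tcp_pos'].round(4),'yaw %.4f'%y0,'t',st['t'],'gap',round(st['finger_gap'],3),'F',st['force'].round(1)); print('row',d.round(2),'turn %.3f'%t)
E
python3 -m jog '[[[-40.4,0,-42.5],-0.21],[[-40.4,0,-42.5],-0.21],[[-40.4,0,-42.5],-0.21],[[-40.4,0,-42.5],-0.21],[[-40.4,0,-42.5],-0.21],[[-40.4,0,-42.5],-0.21],[[-40.4,0,-42.5],-0.21],[[-40.4,0,-42.5],-0.21],[[-40.4,0,-42.5],-0.21],[[-40.4,0,-42.5],-0.21],[[-40.4,0,-42.5],-0.21],[[-40.4,0,-42.5],-0.21],[[-40.4,0,-42.5],-0.21],[[-40.4,0,-42.5],-0.21],[[-40.4,0,-42.5],-0.21],[[-40.4,0,-42.5],-0.21],[[-40.4,0,-42.5],-0.21]]'
python3 - <<'E'
from h import *
s=snap('wrist','w1'); cv2.imwrite('pics/w1.png',cv2.resize(s['frame'][:,:,::-1],(800,600),interpolation=cv2.INTER_CUBIC))
# approach pose for separator view
to((0.45,0.237,0.21),0.6)
M=cv2.Rodrigues(np.array(s['rvec'],float))[0]; print(ray(s,280,210)[0],M.round(3))
E
```

```text
t: 1.57
tcp_pos: [0.4495, -0.0309, 0.2312]
tool_rot: [0.21, -0.675, 0.675, -0.21]
force: [-0.3, -0.6, -0.0]
finger_gap: 1.001
pos [ 0.4494 -0.0317  0.2312] yaw 0.6005 t 1.6167 gap 1.0 F [-0.  -1.  -0.9]
row [-15.23   2.11 -22.14] turn 0.000
[0.50560134 0.00869332 0.37413589] [[ 0.568 -0.823 -0.   ]
 [-0.792 -0.546  0.272]
 [-0.224 -0.154 -0.962]]
```

View pics/w1.png

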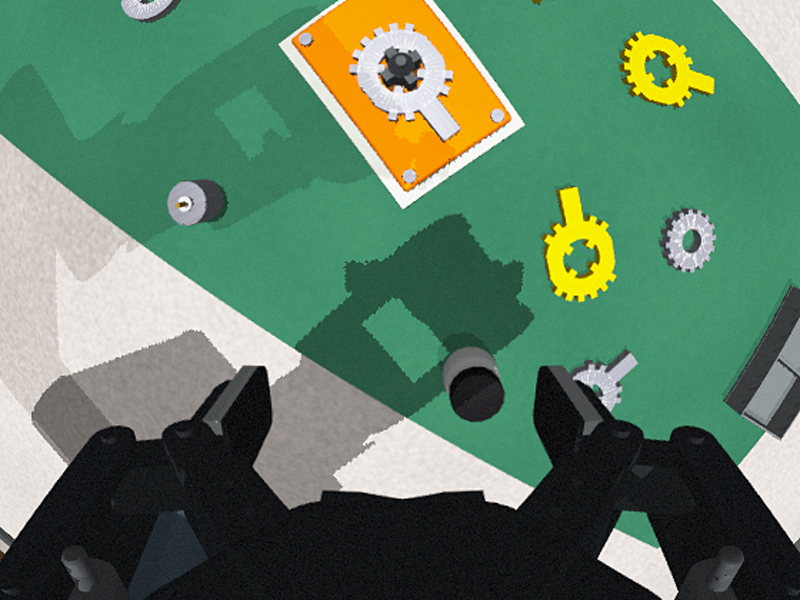

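The wrist view shows the hub tip at (403,58), the bolts at (306,39), (409,176) and (498,116), and the first disc's tab end at (446,133). Next I'll move over the separator.

```bash
python3 - <<'E'
from h import *
s=load('w1'); g=lambda u,v,z: atz(s,u*.7,v*.7,z,True)
b=[g(306,39,.03),g(409,176,.03),g(498,116,.03)]; print([x.round(4) for x in b])
m=(b[0]+b[2])/2; print('axis',m, 'dx',b[1]-b[2],np.linalg.norm(b[1]-b[2]),'long',b[1]-b[0],np.linalg.norm(b[1]-b[0]))
print('yaw', np.arctan2(*(b[2]-b[1])[1::-1]), np.arctan2(*(b[0]-b[1])[1::-1])-np.pi/2)
print('tip',g(403,58,.073),'tab',g(446,133,.032))
to((0.525,0.288,0.17),0.6)
E
python3 -m jog '[[[-22.3,5.0,-22.5],0],[[-22.3,5.0,-22.5],0],[[-22.3,5.0,-22.5],0],[[-22.3,5.0,-22.5],0],[[-22.3,5.0,-22.5],0],[[-22.3,5.0,-22.5],0],[[-22.3,5.0,-22.5],0],[[-22.3,5.0,-22.5],0],[[-22.3,5.0,-22.5],0],[[-22.3,5.0,-22.5],0]]'
python3 - <<'E'
from h import *
s=snap('wrist','w2'); cv2.imwrite('pics/w2.png',cv2.resize(s['frame'][:,:,::-1],(800,600),interpolation=cv2.INTER_CUBIC))
to((0.525,0.288,0.17),0.6)
E
```

```text
[array([0.5472, 0.1241, 0.03  ]), array([0.5027, 0.0006, 0.03  ]), array([ 0.5782, -0.027 ,  0.03  ])]
axis [0.56272729 0.04853234 0.03      ] dx [-0.07550402  0.02765446  0.        ] 0.08040911537667365 long [-0.04453778 -0.12343856  0.        ] 0.13122763759785785
yaw -0.35109039714893675 -0.34627187122641345
tip [0.56493333 0.04897274 0.073     ] tab [ 0.54434123 -0.00320677  0.032     ]
pos [ 0.4494 -0.0317  0.2312] yaw 0.6005 t 1.6167 gap 1.0 F [-0.  -1.  -0.9]
row [-24.3    6.1  -22.11] turn 0.000
t: 2.45
tcp_pos: [0.5071, 0.2798, 0.1806]
tool_rot: [0.21, -0.675, 0.676, -0.209]
force: [0.2, 0.4, 0.1]
finger_gap: 0.999
pos [0.5068 0.2789 0.1808] yaw 0.5992 t 2.5 gap 0.999 F [-1.  -0.5  0. ]
row [-2.02  1.08  0.27] turn -0.001
```

View pics/w2.png

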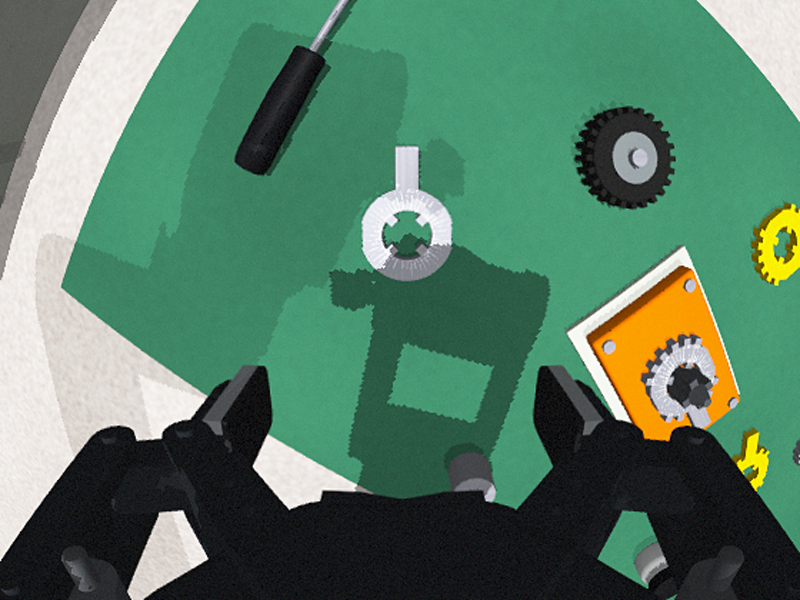

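Separator ring centre is at (407,235), its tab end at (407,147). Jig bolts are at (609,346), (690,285) and (734,404).

```bash
python3 - <<'E'
from h import *
s=load('w2');w=load('w1');a=load('scene0');c=load('side0')
g=lambda u,v,z: atz(s,u*.7,v*.7,z,True)
p,q=g(407,235,.012),g(407,147,.012); print('sep',p,q,np.linalg.norm(q-p),'ang',np.arctan2(*(q-p)[1::-1]), 'widths',np.linalg.norm(g(362,235,.012)-g(452,235,.012)))
W=lambda s,u,v,f=True: ray(s,u*.7,v*.7,f)
print('sep tri',tri([W(s,407,235),W(a,483,255,False),W(c,307,434,False)]))
print('sep tab tri',tri([W(s,407,147),W(a,507,260,False),W(c,265,438,False)]))
# bolts seen from both
print('bolt',tri([W(s,609,346),W(w,306,39)]),tri([W(s,734,404),W(w,498,116)]))
b=[g(609,346,.03),g(690,285,.03),g(734,404,.03)];print(b,'axis?',(b[0]+b[2])/2)
print('tip', tri([W(w,403,58),W(a,424,297,False),W(c,381,312,False)]))
to((p[0],p[1],.03),np.arctan2(*(q-p)[1::-1]))
E
```

```text
sep [0.5268923  0.29042062 0.012     ] [0.57577811 0.32408207 0.012     ] 0.05935415630763772 ang 0.6030156695773781 widths 0.06103665927768139
sep tri (array([0.52797302, 0.2906821 , 0.0110653 ]), [np.float64(0.0012281764905888457), np.float64(0.0030434580127113014), np.float64(0.0019039757588953778)])
sep tab tri (array([0.57607377, 0.32365863, 0.00548948]), [np.float64(0.0005225715196829449), np.float64(0.0011019242951811922), np.float64(0.0014119766158395659)])
bolt (array([0.54775942, 0.12451919, 0.02853467]), [np.float64(0.00034101756991861105), np.float64(0.0003410175699188166)]) (array([ 0.5782111 , -0.0269162 ,  0.03141162]), [np.float64(0.00029510147888030285), np.float64(0.0002951014788802943)])
[array([0.54816907, 0.12541562, 0.03      ]), array([0.62327914, 0.09833615, 0.03      ]), array([ 0.57857302, -0.02870868,  0.03      ])] axis? [0.56337104 0.04835347 0.03      ]
tip (array([0.56462051, 0.04973921, 0.06898954]), [np.float64(0.0011120180223200577), np.float64(0.0007352572774659818), np.float64(0.0013455511196485523)])
pos [0.5068 0.2789 0.1808] yaw 0.5992 t 2.5 gap 0.999 F [-1.  -0.5  0. ]
row [-2.33 15.08  0.18] turn -0.004
```

```bash
python3 - <<'E'
from h import *
s=load('w2');st=manip.sense();M=Rot.from_quat(st['tool_rot']).as_matrix()
for u,v,z in ((268,367,-.0427),(538,367,.0427),(268,412,-.0427),(246,367,-.0427)):
    c,d=ray(s,u*.7,v*.7,True); c=M.T@(c-st['tcp_pos']);d=M.T@d
    for zz in (z,): print((c+d*(zz-c[2])/d[2]).round(4),c.round(3))
E
python3 -m jog '[[[-2.3,4,0.2],0],[[-2.3,8,0.2],0],[[-2.3,12,0.2],0],[[-2.3,15,0.2],0],[[-2.3,16.5,0.2],0],[[-2.3,16.8,0.2],0],[[-2.3,16.8,0.2],0]]'
```

```text
[-0.0104 -0.0163 -0.0427] [-0.069 -0.143 -0.002]
[-0.0073 -0.0092  0.0427] [-0.069 -0.143 -0.002]
[ 0.0025 -0.0218 -0.0427] [-0.069 -0.143 -0.002]
[-0.019  -0.0354 -0.0427] [-0.069 -0.143 -0.002]
t: 3.08
tcp_pos: [0.5265, 0.2895, 0.0126]
tool_rot: [0.209, -0.676, 0.676, -0.207]
force: [0.6, -0.1, 0.2]
finger_gap: 0.994
```

```bash
python3 -m jog '[[[0,0.7,0],0],[[0,1.2,0],0],[[0,1.2,0],0],[[0,1.2,0],0],[[0,1.2,0],0],[[0,1.2,0],0],[[0,1.2,0],0],[[0,1.2,0],0]]' 5.5 60
python3 - <<'E'
from h import *
s=snap('wrist','w3'); cv2.imwrite('pics/w3.png',cv2.resize(s['frame'][100:350,100:460,::-1],(800,556),interpolation=cv2.INTER_CUBIC))
to((.52,.28,.1))
E
```

```text
t: 3.75
tcp_pos: [0.5276, 0.292, 0.0025]
tool_rot: [0.209, -0.675, 0.676, -0.21]
force: [1.5, -2.0, 5.6]
finger_gap: 0.68
pos [0.5276 0.292  0.0025] yaw 0.6011 t 3.8 gap 0.676 F [ 1.3 -3.6  6.1]
row [ 1.29 -9.76  0.57] turn 0.000
```

View pics/w3.png

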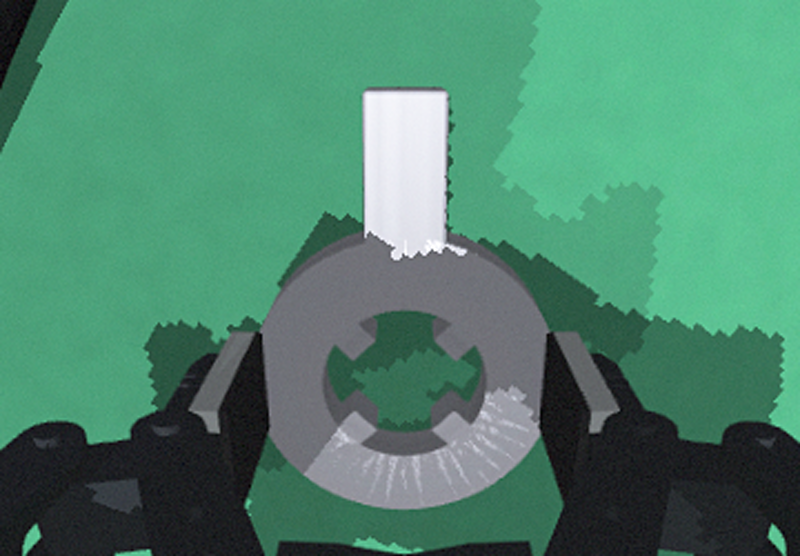

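The plate is gripped symmetrically, with pads on both flanks. Next I lift it and carry it above the hub.

```bash
python3 - <<'E'
from h import *
to((.5635,.0487,.125),np.pi/2-.349)
E
python3 -m jog '[[[0,-0.1,0],0],[[0,-4,0],0],[[0,-8,0],0],[[0,-12.2,0],0],[[3.5,-12.2,7],-0.15],[[7,-12.2,14],-0.3],[[10.8,-12.2,22.1],-0.621],[[10.8,-12.2,22.1],-0.621],[[10.8,-12.2,22.1],-0.621],[[10.8,-12.2,22.1],-0.621],[[10.8,-12.2,22.1],-0.621],[[10.8,-12.2,22.1],-0.621],[[10.8,-12.2,22.1],-0.621]]'
python3 - <<'E'
from h import *
s=snap('wrist','w4'); a=snap('scene','s4'); c=snap('side','c4')
A=cv2.resize(s['frame'][60:360,80:480],(560,420),interpolation=cv2.INTER_CUBIC)
u,v=proj(a,(.5635,.0487,.08)).astype(int); B=cv2.resize(a['frame'][v-45:v+45,u-60:u+60],(400,300),interpolation=cv2.INTER_CUBIC); print('scene crop',u-60,v-45)
u,v=proj(c,(.5635,.0487,.08)).astype(int); C=cv2.resize(c['frame'][v-45:v+45,u-60:u+60],(400,300),interpolation=cv2.INTER_CUBIC); print('side crop',u-60,v-45)
cv2.imwrite('pics/w4.png',cv2.resize(s['frame'][60:360,80:480,::-1],(800,600),interpolation=cv2.INTER_CUBIC))
cv2.imwrite('pics/sc4.png',np.hstack([B,C])[:,:,::-1])
to((.5635,.0487,.125),np.pi/2-.349)
E
```

```text
pos [0.5276 0.292  0.0025] yaw 0.6011 t 3.8 gap 0.676 F [ 1.3 -3.6  6.1]
row [ 10.78 -12.25  22.11] turn -0.621
t: 4.88
tcp_pos: [0.5617, 0.0485, 0.1227]
tool_rot: [-0.405, 0.58, -0.579, 0.404]
force: [-0.1, -0.3, -2.4]
finger_gap: 0.675
scene crop 236 160
side crop 206 169
pos [0.5616 0.0504 0.123 ] yaw 1.2234 t 5.0333 gap 0.677 F [ 0.1  0.3 -3.4]
row [ 0.09 -0.2   0.24] turn 0.002
```

View pics/w4.png

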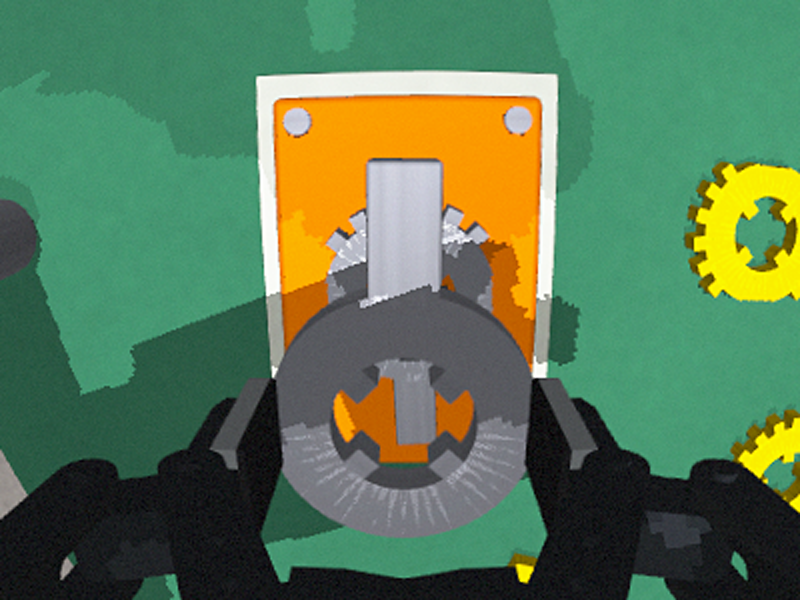

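The view shows the plate held level, with its tab end at (404,160), ring left and right edges at 278 and 530, and bolts at (297,121) and (518,121).

```bash
python3 - <<'E'
from h import *
s=load('w4'); st=manip.sense(); k=.5
g=lambda u,v,z: atz(s,80+u*k,60+v*k,z,True)
zt=st['tcp_pos'][2]+.0095
t=g(404,160,zt);L=g(278,412,zt);R=g(530,412,zt);T=g(404,288,zt);B=g(404,538,zt)
print('tab',t,'mid LR',(L+R)/2,np.linalg.norm(L-R),'mid TB',(T+B)/2,np.linalg.norm(T-B))
c=(T+B)/2; d=t-c;print('plate yaw',np.arctan2(d[1],d[0]),np.linalg.norm(d)); print('centre via tab',t-.06*d/np.linalg.norm(d))
l1,l2=g(370,175,zt),g(363,270,zt);r1,r2=g(440,175,zt),g(441,270,zt)
b1,b2=g(297,121,.03),g(518,121,.03);print('bolts',b1,b2,'jig yaw',np.arctan2(*(b2-b1)[1::-1]))
m=(b1+b2)/2; y=np.array([-np.sin(-.349),np.cos(-.349),0]); print('axis',m-y*.1312/2, 'perp', )
M=Rot.from_quat(st['tool_rot']).as_matrix(); print('plate in tool',M.T@(c-st['tcp_pos']))
E
```

```text
tab [0.5816337  0.10468927 0.13246   ] mid LR [0.56218696 0.05144038 0.13246   ] 0.05805306047499326 mid TB [0.56116464 0.04860797 0.13246   ] 0.06520441874701943
plate yaw 1.2208310373482236 0.05970004735130059
centre via tab [0.56106179 0.04832619 0.13246   ]
bolts [0.54775663 0.12502399 0.03      ] [0.62286948 0.09767419 0.03      ] jig yaw -0.34919469488308513
axis [0.56288059 0.04970377 0.03      ] perp
plate in tool [ 0.00177655 -0.00950059  0.00019949]
```

View pics/sc4.png

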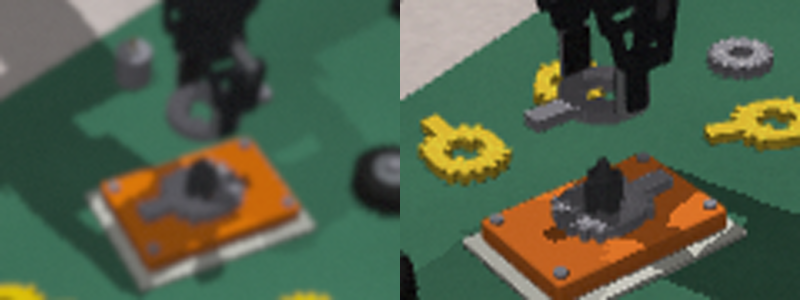

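```bash
python3 -m jog '[[[0,2,0.2],0],[[0,3.5,0.2],0],[[0,3.5,0.2],0],[[0,3.5,0.2],0],[[0,3.5,0.2],0]]'
python3 - <<'E'
from h import *
to((.5635,.049,.085),np.pi/2-.349)
s=snap('wrist','w5')
to((.5635,.049,.085),np.pi/2-.349)
cv2.imwrite('pics/w5.png',cv2.resize(s['frame'][60:360,80:480,::-1],(800,600),interpolation=cv2.INTER_CUBIC))
E
```

```text
t: 5.45
tcp_pos: [0.5645, 0.049, 0.0888]
tool_rot: [0.406, -0.579, 0.579, -0.406]
force: [0.1, -0.1, -1.7]
finger_gap: 0.677
pos [0.5645 0.049  0.0888] yaw 1.2233 t 5.45 gap 0.677 F [ 0.1 -0.1 -1.7]
row [ 0.03  0.38 -0.09] turn 0.002
pos [0.5648 0.0487 0.0891] yaw 1.2230 t 5.5 gap 0.676 F [ 0.2  0.3 -1.8]
row [ 0.02  0.41 -0.13] turn 0.001
```

View pics/w5.png

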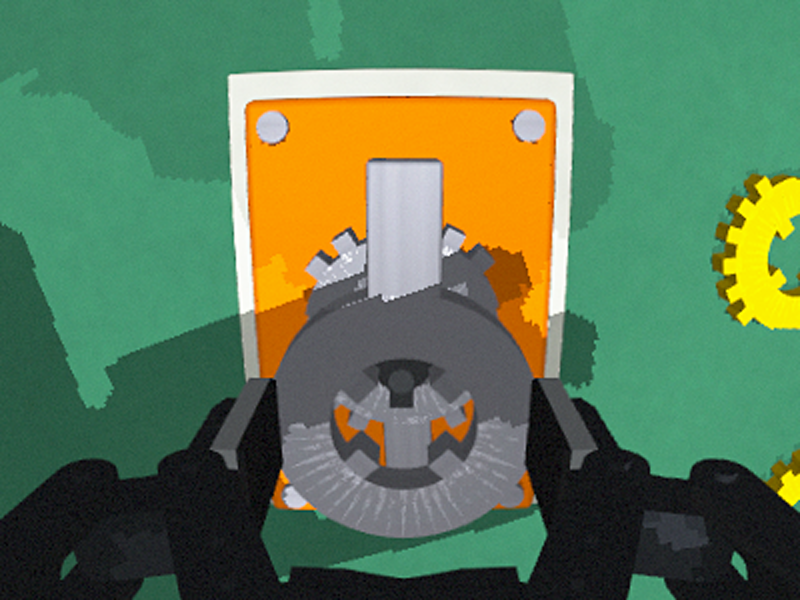

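All four bolts show, at (272,127), (529,127), (295,497) and (510,497). The hub tip is seen through the bore at (401,380), and the plate's tab end is at (404,160).

```bash
python3 - <<'E'
from h import *
s=load('w5'); st=manip.sense(); M=Rot.from_quat(st['tool_rot']).as_matrix(); k=.5
g=lambda u,v,z: (M.T@(atz(s,80+u*k,60+v*k,z,True)-st['tcp_pos'])*1000).round(1)
zt=.089+.0095
t=g(404,160,zt);T=g(404,288,zt);B=g(404,538,zt)
print('tool mm: tab',t,'TB',T,B,(T+B)/2)
b=[g(272,127,.03),g(529,127,.03),g(295,497,.03),g(510,497,.03)];print(b,'bolt centre',np.mean(b,0),'tip',g(401,380,.073))
to((.5635,.049,.085),np.pi/2-.349)
E
```

```text
tool mm: tab [-59.7  -9.4  -1.1] TB [-32.6  -9.4  -1. ] [32.6 -9.4 -0.9] [ 0.   -9.4  -0.95]
[array([-65.8,  59.1, -42.1]), array([-65.8,  59.2,  37.8]), array([ 66.5,  59. , -41.3]), array([66.4, 59.1, 38.5])] bolt centre [ 0.325 59.1   -1.775] tip [-0.3 16.1 -1.8]
pos [0.5648 0.0487 0.0891] yaw 1.2230 t 5.5 gap 0.676 F [ 0.2  0.3 -1.8]
row [ 0.02  0.41 -0.13] turn 0.001
```

```bash
python3 -m jog '[[[0,0.5,-0.09],0],[[0,1.2,-0.09],0],[[0,1.8,-0.09],0],[[0,2.3,-0.09],0],[[0,2.7,-0.09],0],[[0,3.1,-0.09],0],[[0,3.5,-0.09],0],[[0,3.8,-0.09],0],[[0,3.8,-0.09],0]]'
```

```text
t: 6.25
tcp_pos: [0.563, 0.0483, 0.0496]
tool_rot: [-0.406, 0.58, -0.579, 0.405]
force: [0.0, -0.1, -2.8]
finger_gap: 0.672
```

```bash
python3 -m jog '[[[0,0.4,0],0],[[0,0.8,0],0],[[0,1.1,0],0],[[0,1.2,0],0],[[0,1.3,0],0],[[0,1.3,0],0]]'
```

```text
t: 6.75
tcp_pos: [0.5633, 0.0483, 0.0376]
tool_rot: [-0.406, 0.579, -0.579, 0.406]
force: [-0.6, 0.3, -0.5]
finger_gap: 0.678
```

```bash
python3 -m jog '[[[0,0,0],0],[[0,0,0],0],[[0,0,0],0],[[0,-1,0],0],[[0,-2.5,0],0],[[0,-4,0],0]]' 7.5
python3 -m jog '[[[0,0,0],0],[[0,0,0],0],[[0,0,0],0],[[0,0,0],0],[[0,1,0],0],[[0,2,0],0],[[0,2,0],0]]' 4.0
python3 -m jog '[[[0,0.4,0],0],[[0,0.8,0],0],[[0,1.2,0],0],[[0,1.4,0],0],[[0,1.4,0],0]]'
```

```text
t: 7.25
tcp_pos: [0.5633, 0.0483, 0.078]
tool_rot: [-0.406, 0.579, -0.579, 0.405]
force: [1.3, 0.2, 0.3]
finger_gap: 0.882
t: 7.83
tcp_pos: [0.5615, 0.0484, 0.0545]
tool_rot: [-0.407, 0.58, -0.578, 0.404]
force: [-0.5, 0.0, 0.6]
finger_gap: 0.469
t: 8.25
tcp_pos: [0.5635, 0.0483, 0.0455]
tool_rot: [0.406, -0.579, 0.579, -0.406]
force: [-3.9, -0.5, 16.3]
finger_gap: 0.466
```

```bash
python3 -m jog '[[[0,-4,0],0],[[0,-8,0],0],[[0,-12,0],0],[[0,-12.5,0],0],[[0,-12.5,0],0]]' 8.5
python3 - <<'E'
from h import *
s=snap('wrist','w6');c=snap('side','c6')
A=cv2.resize(s['frame'][70:310,120:440],(800,600),interpolation=cv2.INTER_CUBIC)
u,v=proj(c,(.5635,.0487,.05)).astype(int); C=cv2.resize(c['frame'][v-36:v+36,u-48:u+48],(320,240),interpolation=cv2.INTER_CUBIC);print(u,v)
A[360:,:320]=C
cv2.imwrite('pics/w6.png',A[:,:,::-1])
to((.436,-.25,.17),2.95)
E
```

```text
t: 8.67
tcp_pos: [0.5658, 0.0481, 0.1715]
tool_rot: [0.404, -0.577, 0.581, -0.408]
force: [-0.6, 0.1, -0.3]
finger_gap: 0.995
267 224
pos [0.5628 0.0484 0.1678] yaw 1.2218 t 8.7667 gap 0.995 F [-0.2 -0.8 -0.3]
row [32.38 -0.21 -1.71] turn -1.728
```

View pics/w6.png

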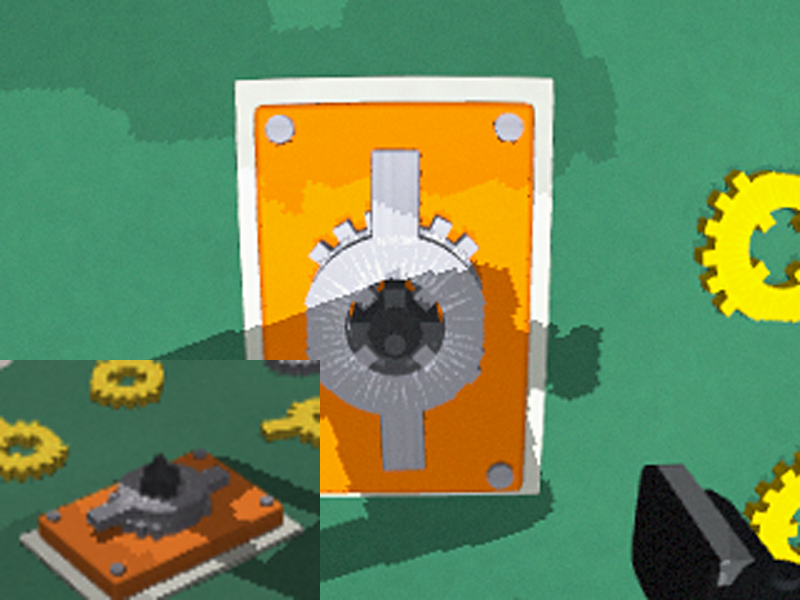

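The separator sits flat and concentric on the hub, its tab opposite the first disc's. Now I go over the loose disc.

```bash
python3 -m jog '[[[2.5,0,0],-0.12],[[5,0,0],-0.24],[[7.5,0,0],-0.36],[[10,0,-0.5],-0.48],[[12.5,0,-0.5],-0.6],[[15,0,-0.7],-0.72],[[17.5,0,-0.8],-0.84],[[20,0,-1],-0.96],[[22.5,0,-1.2],-1.08],[[25,0,-1.4],-1.2],[[27.5,0,-1.5],-1.32],[[29.5,0,-1.6],-1.44],[[31,0,-1.7],-1.56],[[32.4,0,-1.7],-1.68],[[32.4,0,-1.7],-1.728],[[32.4,0,-1.7],-1.728],[[32.4,0,-1.7],-1.728]]'
python3 - <<'E'
from h import *
manip.sense(); s=snap('wrist','w7'); cv2.imwrite('pics/w7.png',cv2.resize(s['frame'][100:400,80:480,::-1],(800,600),interpolation=cv2.INTER_CUBIC))
to((.436,-.25,.17),2.95); print(manip.sense()['q'].round(2))
E
```

```text
t: 10.18
tcp_pos: [0.4356, -0.2495, 0.1665]
tool_rot: [-0.703, 0.07, -0.067, 0.705]
force: [-0.4, -0.6, -0.0]
finger_gap: 0.997
pos [ 0.4359 -0.2494  0.1668] yaw 2.9485 t 10.2333 gap 0.996 F [ 0.5 -1.   0.2]
row [ 0.02 -0.32 -0.05] turn -0.002
[-0.74  0.46  1.8   0.    0.88 -2.12]
```

View pics/w7.png

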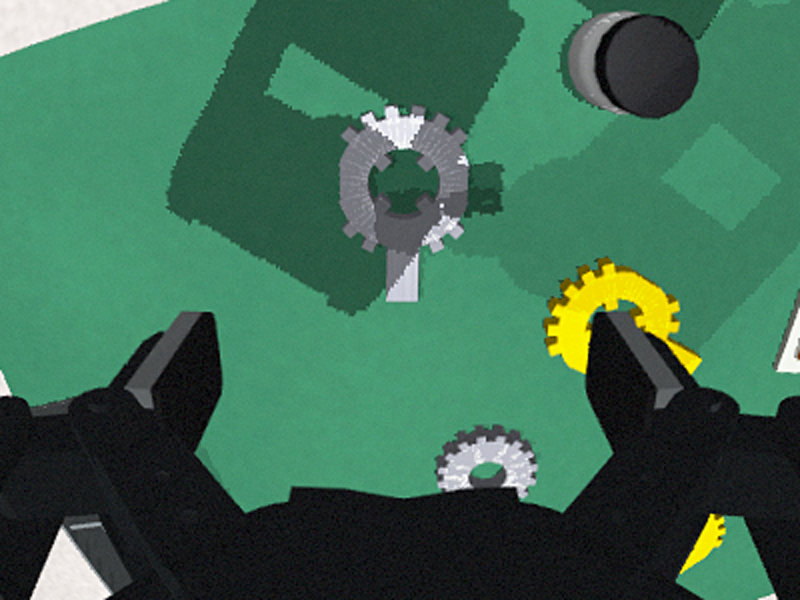

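Disc flanks are at columns 340 and 468, centre about (404,181), tab end (402,300). The grease jar and the yellow look-alike are clear of the fingers.

```bash
python3 - <<'E'
from h import *
s=load('w7'); k=.5
g=lambda u,v: atz(s,80+u*k,100+v*k,.012,True)
c,t=g(404,181),g(402.5,301); d=t-c; a=np.arctan2(d[1],d[0]); print(c,t,np.linalg.norm(d),a, 'flanks',np.linalg.norm(g(340,181)-g(468,181)))
c2=t-.06*d/np.linalg.norm(d); print('via tab',c2); m=(c+c2)/2
p,q=load('scene0'),load('side0'); print(tri([ray(s,80+404*k,100+181*k,True),ray(p,268*.7,363*.7),ray(q,522*.7,285*.7)]))
to((m[0],m[1],.012),a+np.pi)
E
```

```text
[ 0.43404149 -0.24786519  0.012     ] [ 0.49373393 -0.26024329  0.012     ] 0.060962324840675805 -0.20446679350336988 flanks 0.06024143347205627
via tab [ 0.43498377 -0.24806059  0.012     ]
(array([ 0.43587662, -0.24955588,  0.00863994]), [np.float64(0.001878240447779421), np.float64(0.0015872556135812844), np.float64(0.0014882366170194282)])
pos [ 0.4359 -0.2494  0.1668] yaw 2.9485 t 10.2333 gap 0.996 F [ 0.5 -1.   0.2]
row [-0.11 15.48  0.09] turn 0.011
```

```bash
python3 -m jog '[[[0,4,0.1],0.01],[[-0.1,8,0.1],0.01],[[-0.1,11,0.1],0.01],[[-0.1,14,0.1],0.01],[[-0.1,15.5,0.1],0.01],[[-0.1,16.2,0.1],0.01],[[-0.1,16.4,0.1],0.01],[[-0.1,16.4,0.1],0.01]]'
python3 -m jog '[[[0,0,0],0],[[0,0,0],0],[[0,0,0],0],[[0,0,0],0],[[0,0,0],0],[[0,0,0],0],[[0,0,0],0]]' 5.5 60
python3 - <<'E'
from h import *
to((.5633,.0483,.13),np.pi/2-.349)
E
```

```text
t: 10.9
tcp_pos: [0.436, -0.2488, 0.0041]
tool_rot: [-0.703, 0.071, -0.071, 0.704]
force: [0.4, -0.2, 1.0]
finger_gap: 0.992
t: 11.48
tcp_pos: [0.4367, -0.2496, 0.0064]
tool_rot: [0.704, -0.07, 0.072, -0.703]
force: [0.5, 0.7, 8.8]
finger_gap: 0.655
pos [ 0.4367 -0.2496  0.0064] yaw 2.9396 t 11.4833 gap 0.655 F [0.5 0.7 8.8]
row [  6.46 -12.38  31.71] turn 1.718
```

The opening of 0.655 and the 9 N upward force suggest the tips are riding on the disc's top edge. I'll reopen, go 5 mm lower and grip again.

```bash
python3 -m jog '[[[0,-0.3,0],0],[[0,-0.3,0],0],[[0,-0.3,0],0],[[0,-0.3,0],0],[[0,0,0],0],[[0,0.4,0],0],[[0,0.4,0],0]]' 8.5
python3 -m jog '[[[0,0,0],0],[[0,0,0],0],[[0,0,0],0],[[0,0,0],0],[[0,0,0],0],[[0,0,0],0],[[0,0,0],0]]' 5.5 60
```

```text
t: 12.07
tcp_pos: [0.4355, -0.2489, -0.0006]
tool_rot: [-0.703, 0.072, -0.071, 0.704]
force: [-0.8, -0.7, -0.3]
finger_gap: 0.999
t: 12.65
tcp_pos: [0.4359, -0.2491, 0.0006]
tool_rot: [-0.704, 0.071, -0.071, 0.704]
force: [-1.4, 0.4, 5.7]
finger_gap: 0.677
```

```bash
python3 -m jog '[[[0,-3,0],0],[[0,-7,0],0],[[0,-11,0],0.06],[[0.5,-13,1],0.18],[[1,-13,3.5],0.3],[[1.5,-13,6],0.42],[[2,-13,8.5],0.54],[[2.5,-13,11],0.66],[[3,-13,14],0.78],[[3.5,-13,17],0.9],[[4,-13,20],1.02],[[4.5,-13,23],1.14],[[5,-13,26],1.26],[[5.5,-13,28.5],1.38],[[6,-13,30],1.5],[[6.5,-13,31],1.62],[[6.5,-13,31.7],1.718],[[6.5,-13,31.7],1.718],[[6.5,-13,31.7],1.718]]'
python3 - <<'E'
from h import *
manip.sense(); s=snap('wrist','w8')
to((.5633,.0483,.107),np.pi/2-.349)
E
```

```text
t: 14.23
tcp_pos: [0.5625, 0.0487, 0.1296]
tool_rot: [-0.407, 0.579, -0.578, 0.406]
force: [-0.8, -0.5, -2.7]
finger_gap: 0.679
pos [0.5624 0.0482 0.1297] yaw 1.2246 t 14.2833 gap 0.677 F [-0.1  0.8 -1.7]
row [-0.04  2.27  0.08] turn 0.003
```

```bash
python3 -m jog '[[[0,2,0.08],0],[[0,4,0.08],0],[[0,4,0.08],0],[[0,4,0.08],0],[[0,4,0.08],0],[[0,4,0.08],0]]'
python3 - <<'E'
from h import *
s=snap('wrist','w9'); cv2.imwrite('pics/w9.png',cv2.resize(s['frame'][60:360,80:480,::-1],(800,600),interpolation=cv2.INTER_CUBIC))
to((.5633,.0483,.09),np.pi/2-.349)
E
```

```text
t: 14.78
tcp_pos: [0.5646, 0.0477, 0.0913]
tool_rot: [0.405, -0.579, 0.58, -0.406]
force: [-1.4, -0.1, -1.2]
finger_gap: 0.676
pos [0.5647 0.0478 0.0914] yaw 1.2219 t 14.8333 gap 0.677 F [ 0.   0.3 -2.2]
row [-0.    0.14 -0.15] turn 0.000
```

View pics/w9.png

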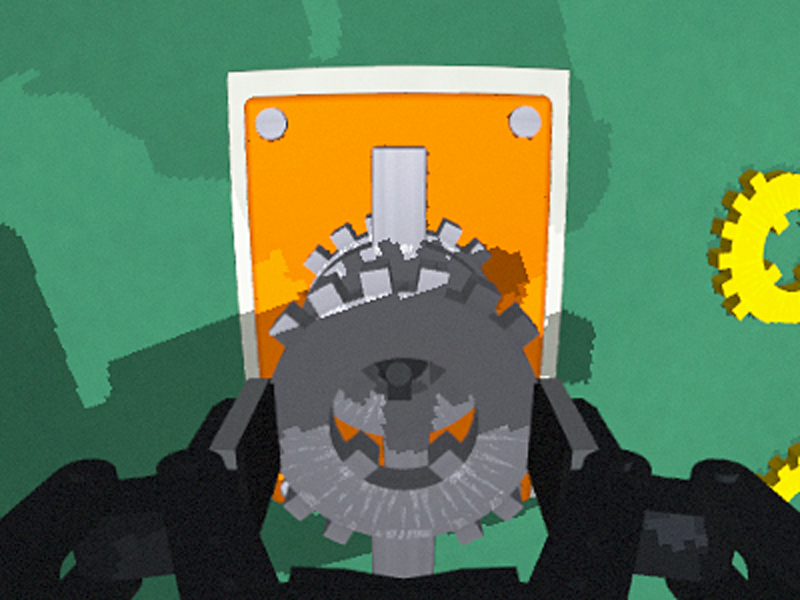

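The bore sits at columns 331 to 476, same in the hand as the separator's was. The hub tip is at (399,376), so a 1.4 mm lateral shift is needed, as before.

```bash
python3 -m jog '[[[0,0.5,-0.14],0],[[0,1.2,-0.14],0],[[0,1.8,-0.14],0],[[0,2.3,-0.14],0],[[0,2.7,-0.14],0],[[0,3.1,-0.14],0],[[0,3.5,-0.14],0],[[0,3.7,-0.14],0],[[0,3.7,-0.14],0]]'
```

```text
t: 15.58
tcp_pos: [0.5623, 0.0486, 0.0527]
tool_rot: [-0.406, 0.579, -0.579, 0.405]
force: [-0.1, 0.1, -0.7]
finger_gap: 0.676
```

```bash
python3 -m jog '[[[0,0.2,0],0],[[0,0.4,0],0],[[0,0.5,0],0],[[0,0.6,0],0],[[0,0.7,0],0],[[0,0.7,0],0]]'
```

```text
t: 16.08
tcp_pos: [0.5625, 0.0486, 0.0462]
tool_rot: [-0.406, 0.579, -0.579, 0.406]
force: [0.3, 0.1, -2.6]
finger_gap: 0.674
```

Not quite in contact yet. I'll release, back off, then press down with the fingers set to 40 mm.

```bash
python3 -m jog '[[[0,0.1,0],0],[[0,0.1,0],0],[[0,0.1,0],0]]'
python3 -m jog '[[[0,0,0],0],[[0,0,0],0],[[0,0,0],0],[[0,-1,0],0],[[0,-2.5,0],0],[[0,-4,0],0]]' 7.5
python3 -m jog '[[[0,0,0],0],[[0,0,0],0],[[0,0,0],0],[[0,0,0],0],[[0,1,0],0],[[0,2,0],0],[[0,2,0],0]]' 4.0
python3 -m jog '[[[0,0.3,0],0],[[0,0.6,0],0],[[0,0.9,0],0],[[0,1.1,0],0],[[0,1.2,0],0],[[0,1.2,0],0]]'
```

```text
t: 16.33
tcp_pos: [0.5627, 0.0486, 0.0457]
tool_rot: [0.405, -0.579, 0.579, -0.406]
force: [-0.7, -0.5, 1.9]
finger_gap: 0.68
t: 16.83
tcp_pos: [0.5623, 0.0485, 0.0859]
tool_rot: [-0.406, 0.579, -0.579, 0.405]
force: [0.3, -0.1, -0.6]
finger_gap: 0.876
t: 17.42
tcp_pos: [0.5606, 0.0487, 0.0624]
tool_rot: [-0.407, 0.58, -0.578, 0.404]
force: [-0.3, 0.1, 0.5]
finger_gap: 0.472
t: 17.92
tcp_pos: [0.5627, 0.0485, 0.0555]
tool_rot: [0.406, -0.579, 0.579, -0.406]
force: [-3.8, 0.8, 14.6]
finger_gap: 0.472
```

Contact came 10 mm higher than for the separator at a similar force. I'll retract and check numerically.

```bash
python3 -m jog '[[[0,-4,0],0],[[0,-8,0],0],[[0,-12,0],0],[[0,-12.5,0],0],[[0,-12.5,0],0],[[0,-12.5,0],0]]'
python3 - <<'E'
from h import *
s=snap('wrist','w10'); sat=cv2.cvtColor(s['frame'],cv2.COLOR_RGB2HSV)[:,:,1]
c=np.array([.5633,.0488]);yw=-.349;X=np.array([np.cos(yw),np.sin(yw)]);Y=np.array([-X[1],X[0]])
def prof(x,y,z):
    u,v=proj(s,[*(c+x*X+y*Y),z],True); return sat[int(round(v)),int(round(u))]<90
def span(f,r): 
    a=[t for t in r if f(t)]; return (round(min(a)*1e3,1),round(max(a)*1e3,1)) if a else None
r=np.arange(-.036,.036,.0005)
for z,n,ys in ((.047,'sep +y',(.045,.052,.056)),(.057,'disc -y',(-.045,-.052,-.056))):
    for y in ys: print(n,y,span(lambda t:prof(t,y,z),np.arange(-.02,.02,.0005)))
    sg=np.sign(ys[0]); print(' tab end',span(lambda t:prof(0,sg*t,z),np.arange(.04,.068,.0005)))
for y in (-.006,0,.006): print('flanks',span(lambda t:prof(t,y,.057),r*1.1))
to((.5633,.0483,.2))
E
```

```text
t: 18.42
tcp_pos: [0.5622, 0.0486, 0.1783]
tool_rot: [0.406, -0.579, 0.579, -0.406]
force: [-0.2, 0.3, -0.7]
finger_gap: 0.469
sep +y 0.045 (np.float64(-8.5), np.float64(7.0))
sep +y 0.052 (np.float64(-8.5), np.float64(7.0))
sep +y 0.056 (np.float64(-8.5), np.float64(7.0))
 tab end (np.float64(40.0), np.float64(58.5))
disc -y -0.045 (np.float64(-9.5), np.float64(8.5))
disc -y -0.052 (np.float64(-9.5), np.float64(6.0))
disc -y -0.056 (np.float64(-9.5), np.float64(6.0))
 tab end (np.float64(40.0), np.float64(60.0))
flanks (np.float64(-31.3), np.float64(28.6))
flanks (np.float64(-30.8), np.float64(28.6))
flanks (np.float64(-30.8), np.float64(28.1))
pos [0.5615 0.0487 0.1772] yaw 1.2218 t 18.4667 gap 0.467 F [-0.8 -0.6  0.2]
row [-0.03 -2.28  0.18] turn 0.000
```

```bash
python3 -c "
from station import workorder
print(workorder.sign_off())"
```

```text
the job is handed in; nothing more can be done
None
```

I put the separator plate on the hub with its tab along jig +y, then the loose toothed disc with its tab back along jig -y. I pressed each one down and handed the job in at about 18.5 s of the 54 s; no verdict is reported.

**Last checks:**
- **Seating:** Pressing down met about 15 N with the TCP at 45.5 mm for the separator and 55.5 mm for the disc. That is 10.0 mm apart, one plate thickness.
- **Position:** In the last wrist image the disc's flanks measured 59.5 mm apart at its expected height. Its centre is about 1.3 mm off the axis, within the 5 mm limit.
- **Tabs:** The separator's tab ends about 58 mm along jig +y and the disc's about 60 mm along jig -y; over 50 mm is needed.
- **Clearance:** The gripper was about 12 cm above the stack at hand-in, touching nothing.

**Problems and gaps:**
- **First grip on the disc failed:** The fingers rode on its top edge, with a 0.655 opening and 9 N upward. I reopened, went about 5 mm lower and regripped, and the opening then matched the separator's at 0.677.
- **Final state not viewed:** I had used all 12 pictures, so I checked it only by force and image code. The first disc and the bystanders were not measured again after the last placing.

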